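# Seat the keyed lid of the coffee canister

### The job

Close the green coffee canister airtight: push its wooden lid round with a fingertip until the notch in the lid's rim stands over the brass pin on the canister, then press the lid straight down until it is fully home. Do not lift the lid, leave the cup, jar and mill where they stand, and finish with the hand clear.

Things in the scene. Friction and masses are not known exactly. Their poses are not given: they have to be found in the camera images.
- canister: Green round canister, 116 mm across and 95 mm tall, fixed to the counter. Origin: centre of its underside, on the counter; z up along its axis; its own x axis points from the axis to the brass pin.
- pin_tip (a point): Top of the brass locating pin, a round-ended upright pin 10 mm in diameter that rises 9 mm above the canister's rim (so to 104 mm above the counter), 53.5 mm from the canister's axis. A brass bracket 20 mm wide stands just outside the lid next to it, 63 to 73 mm from the axis, up to 107 mm above the counter, and shows from above where the pin is when the lid hides it.
- lid_top (a point): Centre of the flat top of the lid, on the canister's axis, marked by a green dot 22 mm across; the place to press. The lid is a wooden disc 120 mm across and 14 mm thick that turns freely either way without limit, with light friction (0.06 N m), and stays where it is left. Its top is 119 mm above the counter at the start and 109 mm when fully home. The lid stays level and centred. Its z axis is up; its x axis points from the centre to the notch.
- notch (a point): Middle of the notch cut through the lid's rim, at the height of the lid's top, 53.5 mm from the axis. The notch is 16 mm wide, open at the edge and 14 mm deep inwards. When it is straight above pin_tip the lid can go down; up to about 4 mm off sideways the round pin end centres it by itself as the lid is pressed.
- peg (a point): Centre of the top face of the black upright peg on the lid, the thing to push against: 14 mm in diameter, 24 mm tall above the lid's top, 36 mm from the axis, on the side of the lid exactly opposite the notch.
- seal (a joint): How far the lid has gone down, in m: 0 at the start (held 10 mm proud by its rubber seal), 0.010 fully home, negative if lifted. The seal's friction keeps the lid at any height; pushing it down takes about 2 to 4 N and it stays down. With the notch away from the pin the lid stops on the pin after about 1 mm.
- cup: Blue ceramic mug, 72 mm across, 75 mm tall, with a handle on its +y side; stands near the canister, to be left alone. Origin: centre of its underside.
- jar: Amber glass jar with a steel cap, 64 mm across, 100 mm tall; to be left alone. Origin: centre of its underside.
- mill: Dark wooden pepper mill, 54 mm across, 150 mm tall; to be left alone. Origin: centre of its underside.
Not all that is in view belongs to the job. What is meant by the canister is not blue, pink or purple, and is the smaller of those in its own colour.

How it is judged:
By the outcome, as a careful person would: the job done as asked, in the order asked, and still so for the second after the job is handed in, with the robot touching nothing.
It also fails if it takes over 67 s, if anything falls off the work surface, if the arm or the gripper's body presses on something with over 40 N, if the wrist force passes 120 N, or if a joint passes its speed limit or range.

### The arm

A 6-joint arm with a two-finger parallel gripper is mounted at the origin on the work surface. World frame = base frame: x ahead of the robot, y to its left, z up, the work surface at z = 0. Lengths are in mm, angles in rad, forces in N, time in s.
With the tool pointing down it reaches from about 350 to 975 mm from the base axis. Payload 7.1 kg.
Tool frame: the origin (TCP) lies at the very end of the fingers, on their centre line; the grasp point (between the pads) lies 19 mm behind it (ctrl.grasp_offset is the distance from the TCP to the grasp point, in mm); z points along the fingers, y is the line along which they close (so a half turn about z gives the same grasp; the last joint's range is limited). The gripper opens to 88 mm and grips with 3 to 60 N. Pads are 20 mm wide; open, the fingers measure 115 mm over their backs; the gripper's body (75 mm by 178 mm) begins 61 mm behind the grasp point.
Start: joints at [1.152, 0.423, 1.63, -0, 1.089, -0.019], TCP at [243.239, 575.708, 222.675] pointing down, gripper open.
Joint ranges: [-3, 3], [-0.9, 2.11], [0.09, 2.58], [-1.31, 4.45], [0.11, 2.69], [-2.54, 2.54]. Speed limits (rad/s): [2.39, 2.39, 3.01, 3.14, 3.14, 3.14].

### API

Orientations are given as a rotation vector (axis times angle).
In Python, from workcell import ctrl, viewer, ticket, models gives the robot as it stands.
- The arm moves only by the tool play_rows, never from a script. Its arguments are lists of equal length, an entry for each row: "dp": the shift along the world's x, y, z in mm, a list of three; "yaw": the turn about the world's z in degrees. In form: {"dp": [[tx, ty, tz], ...], "yaw": [yaw, ...]}. A call has 1 to 8 rows; each row shifts and turns the commanded pose from where the row before left it; what a row does not reach is not made up. A row lasts 1/12 s, in which the tool goes at most 41.7 mm and 7.16 degrees, less where a joint would pass 70% of its speed; a pose out of reach is approached as far as the arm can. A call is refused whole if a number of a shift passes 41.7 or a number of a turn 7.16, either way. A call with a gripper value outside its range is refused whole. "gripper" is the closure, from 0 (fully open) to 1 (shut), set as the call begins (left out, the last holds). The fingers move at their own pace and stop on an object; the grip force is fixed at half the most. Time passes only in rows, so rows that do not move let the fingers close. It gives the time, the measured TCP pose, the force, the opening and the grip force at its end, in the units of the state.
- ctrl.get_obs(): the state, without advancing time (a new reading comes with each control period).
- viewer.get_image(name): name is "side" or "top" or "wrist"; returns a dict with "pixels" (384x512x3 uint8, red, green, blue), "range_z" (384x512 float32, mm along the optical axis (not along the pixel's ray), 0 where there is no reading), "fx", "fy", "cx", "cy" (pixels), "T" (4x4, takes a point from camera to world coordinates); the wrist camera has in their place "hand_eye" (4x4, takes a point from camera to tool coordinates, whose origin is the TCP and whose axes are the flange's). Camera axes: x right, y up, looking along -z (the intrinsics and any distortion apply to the point x, -y, -z); pixel columns grow to the right and rows downward; lengths in mm; the calibration is good to about 2 mm. A picture is of the moment at which its call begins: read the wrist's pose just before it.
- ticket.close_job(): hands the job in; it is judged then, once.
Trained networks look in a picture, given as the dict that the camera call returned (one of the last four; its "shot" number tells which), for a name from the list of things; names that differ only in an ending like _2 or _b are one class to them, and where a whole thing is asked for, a point or a joint stands for the part that bears it (a point fixed in the world has none). Each returns a list of dicts, best first, with "conf" (0 to 1); they miss things now and then, are a little off and sometimes report something else, mostly with a low value. They report only what shows in the picture. A call takes as long as a camera call. They do not tell look-alikes from the thing itself.
- models.look_for(picture, name): "bbox" ([centre column, centre row, width, height] in pixels, round what is visible of it).
- models.landmark_of(picture, name): "location" ([column, row] in pixels: a listed point, or the origin of a listed thing).
The state is a dict: "t": time; "qpos": joint angles; "qvel": joint speeds; "joint_torque": joint torques, N m; "ee_pos": TCP position; "orientation": TCP orientation; "ft_force": force on the tool from outside, world axes, zero at the start; "moment": the same for the moment, N m; "width": finger opening in mm; "grasp_force": force on a finger pad.
Only numpy, scipy, OpenCV 4.12 (cv2) and the standard library are available. Lean on these libraries where they do the work, as an engineer would, in place of code of your own. Each camera call takes 0.05 s, during which the arm holds its last target. There are 200 camera calls.

## Working session

There is one attempt and no reset: what is moved stays moved. The work goes in short steps, Python scripts to look and compute and a tool call to move; the robot and the scene stay as the last step left them, time stands still between calls to the robot, and variables do not carry over. Pictures are saved under pics/ and viewed, at most 10 in all, crops included, and the job is handed in when it is done.

Besides the shell and the picture viewer there is one more tool, called after "Call:" as name([rows], argument=value, ...), one row to a line, values as JSON. play_rows: Moves the arm, as the interface text tells. Its arguments: {"type":"object","properties":{"dp":{"type":"array"},"yaw":{"type":"array"},"gripper":{"type":"number"}},"required":["dp","yaw"]}

```bash
mkdir -p pics; cat > h.py <<'E'
import numpy as np, cv2
from workcell import ctrl, viewer, ticket, models
from scipy.spatial.transform import Rotation as R
def shot(n):
    o=ctrl.get_obs(); p=viewer.get_image(n)
    if 'T' in p: T=np.array(p['T'])
    else:
        W=np.eye(4); W[:3,:3]=R.from_rotvec(o['orientation']).as_matrix(); W[:3,3]=o['ee_pos']; T=W@np.array(p['hand_eye'])
    p['TT']=T; return p
def save(p,f): cv2.imwrite(f,cv2.cvtColor(p['pixels'],cv2.COLOR_RGB2BGR))
def ray(p,u,v):
    d=np.array([(u-p['cx'])/p['fx'],-(v-p['cy'])/p['fy'],-1.]); return p['TT'][:3,3],p['TT'][:3,:3]@d
def at_z(p,uv,z):
    o,d=ray(p,*uv); return o+d*(z-o[2])/d[2]
def depth(p,uv):
    r=p['range_z'][int(uv[1]),int(uv[0])]; o,d=ray(p,*uv); return o+d*r
E
python3 - <<'E'
from h import *
print(ctrl.get_obs())
for n in ['top','side']:
    p=shot(n); save(p,f'pics/{n}0.png'); print(n,{k:v for k,v in p.items() if k not in('pixels','range_z','T')})
    for k in ['canister','lid_top','notch','peg','pin_tip','cup','jar','mill']:
        for f in models.landmark_of(p,k)[:4]: print(k,np.round(f['location']),round(f['conf'],2),depth(p,f['location']).round())
E
```

```text
{'t': 0.0, 'qpos': array([ 1.15199725e+00,  4.23812769e-01,  1.63067246e+00, -1.98609746e-05,
        1.08860500e+00, -1.90050477e-02]), 'qvel': array([ 0.00247121,  0.0002445 , -0.00021748, -0.00138229,  0.00196726,
        0.00111531]), 'joint_torque': array([ 2.21417380e-03, -5.44628334e+01, -2.73670471e+01,  6.44649169e-02,
        2.27578904e-02, -1.03109285e-04]), 'ee_pos': array([243.02918171, 575.21905341, 221.926118  ]), 'orientation': array([-6.23745489e-01, -3.07873436e+00,  2.30202079e-03]), 'ft_force': array([-0.14387326, -0.39256041, -0.19288392]), 'moment': array([ 0.03191434, -0.01269543, -0.04105513]), 'grasp_force': 0.0, 'width': 87.81210630589003}
top {'fx': 360.47130126784043, 'fy': 360.47130126784043, 'cx': 254.70320179963005, 'cy': 192.11840777578124, 'shot': 1, 'TT': array([[ 2.82713944e-02,  9.97183019e-01, -6.94748541e-02,
         5.10032912e+02],
       [-9.99578687e-01,  2.86592917e-02,  4.59267895e-03,
         2.41852841e+01],
       [ 6.57084157e-03,  6.93157420e-02,  9.97573131e-01,
         1.01114032e+03],
       [ 0.00000000e+00,  0.00000000e+00,  0
[... 1732 characters left out ...]
[ 459. -235.  155.]
lid_top [356. 126.] 0.75 [600. 270. 117.]
notch [242.  97.] 0.73 [380. 110. 114.]
notch [297. 294.] 0.69 [834. -74. 129.]
notch [104. 216.] 0.68 [ 497. -288.  141.]
notch [262. 134.] 0.62 [426. 133.   3.]
peg [332. 233.] 0.95 [795.  28. 193.]
peg [359. 102.] 0.92 [487. 401.   3.]
peg [254.  68.] 0.83 [340. 173. 140.]
peg [266. 164.] 0.75 [581.  37. 142.]
pin_tip [108. 220.] 0.84 [ 507. -286.  136.]
pin_tip [255. 179.] 0.83 [585.   4. 119.]
pin_tip [352. 148.] 0.78 [633. 230. 103.]
pin_tip [244. 106.] 0.74 [390. 107.  95.]
cup [205. 162.] 0.84 [449. -41.  56.]
jar [335. 208.] 0.84 [713. 124.  57.]
jar [244. 242.] 0.68 [665. -79.  52.]
mill [241. 243.] 0.63 [661. -83.  47.]
```

View pics/top0.png

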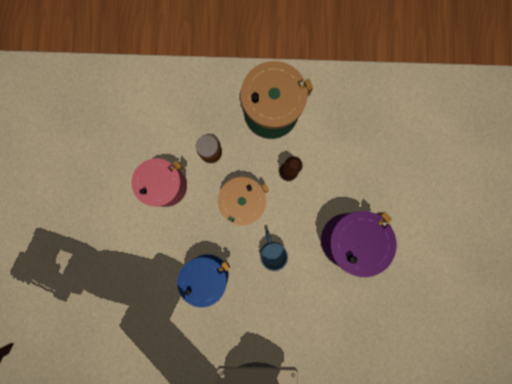

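View pics/side0.png

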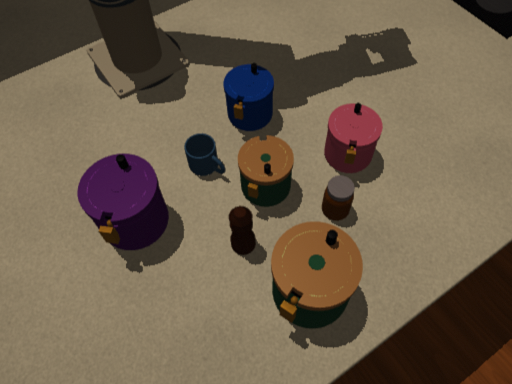

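Top view shows the target: the small green canister with lid centre (242,201), peg (249,187), notch (231,219) and bracket (264,188). The big green one at (273,95) is the decoy. I'll go above the target and look from close by.

Call:
play_rows([
  [20,-32,20],
  [20,-32,20],
  [20,-32,20],
  [20,-32,20],
  [20,-32,0],
  [20,-32,0],
  [20,-32,0],
  [20,-32,0],
], yaw=[0,0,0,0,0,0,0,0], gripper=1)

```text
t: 1.57
ee_pos: [401.9, 321.2, 301.2]
orientation: [0.623, 3.079, 0.001]
ft_force: [1.3, 0.5, 0.0]
width: 38.2
grasp_force: 0.0
```

Call:
play_rows([
  [16,-33,0],
  [16,-33,0],
  [16,-33,0],
  [16,-33,0],
  [16,-33,0],
  [16,-33,0],
  [16,-33,0],
  [16,-33,0],
], yaw=[0,0,0,0,0,0,0,0])

```text
t: 2.23
ee_pos: [529.8, 57.0, 301.0]
orientation: [0.624, 3.079, 0.0]
ft_force: [0.6, 0.0, 0.7]
width: 0.5
grasp_force: 0.0
```

```bash
python3 - <<'E'
from h import *
o=ctrl.get_obs();print(o['t'],o['ee_pos'],o['qpos'],R.from_rotvec(o['orientation']).as_matrix().round(2),o['width'])
for n in ['wrist','top']:
    p=shot(n); save(p,f'pics/{n}1.png')
    for k,z in [('lid_top',119),('notch',119),('peg',143),('pin_tip',104),('cup',0),('jar',0),('mill',0)]:
        for f in models.landmark_of(p,k)[:4]: print(n,k,np.round(f['location']),round(f['conf'],2),at_z(p,f['location'],z).round(1))
    if n=='top': print([at_z(p,c,z).round(1) for c,z in [((242,201),119),((249,187),143),((264.5,188),107)]])
E
```

```text
2.2333 [529.80167247  57.01850569 300.96753915] [ 8.48686322e-02  2.00376514e-01  1.75467368e+00  1.28897302e-05
  1.18602079e+00 -1.08607396e+00] [[-0.92  0.39  0.  ]
 [ 0.39  0.92  0.  ]
 [-0.    0.   -1.  ]] 0.5447544655948781
wrist lid_top [257. 191.] 0.78 [550.   48.2 119. ]
wrist lid_top [441. 157.] 0.56 [597.8 271.5 119. ]
wrist notch [416. 190.] 0.96 [626.6 233.  119. ]
wrist notch [264. 148.] 0.89 [503.2  77.2 119. ]
wrist notch [242.  38.] 0.87 [383.8 101.4 119. ]
wrist peg [466. 129.] 0.87 [568.9 291.4 143. ]
wrist peg [255. 224.] 0.79 [581.8  32.9 143. ]
wrist pin_tip [237. 219.] 0.97 [579.    6.8 104. ]
wrist pin_tip [243.  43.] 0.82 [385.  101.5 104. ]
wrist pin_tip [406. 190.] 0.67 [628.6 227.8 104. ]
wrist cup [172. 112.] 0.66 [409.4 -37.1   0. ]
wrist cup [238. 217.] 0.24 [611.2 -13.6   0. ]
wrist jar [342. 225.] 0.85 [695.9 149.6   0. ]
wrist mill [215. 244.] 0.57 [642.5 -72.5   0. ]
top lid_top [156. 182.] 0.97 [589.3 265.3 119. ]
top lid_top [364. 245.] 0.93 [ 450.5 -252.7  119. ]
top lid_top [202. 284.] 0.91 [345.2 141.4 119. ]
top lid_top [272.  93.] 0.66 [823.9 -15.6 119. ]
top notch [220. 271.] 0.89 [376.   99.1 119. ]
top notch [384. 222.] 0.88 [ 506.6 -302.6  119. ]
top notch [176. 167.] 0.71 [629.5 217.5 119. ]
top notch [288. 173.] 0.57 [621.6 -62.8 119. ]
top peg [255.  98.] 0.9 [801.9  25.5 143. ]
top peg [357. 257.] 0.83 [ 423.2 -229.4  143. ]
top peg [189. 292.] 0.82 [330.  168.4 143. ]
top pin_tip [219. 268.] 0.74 [380.8 102.3 104. ]
top pin_tip [172. 172.] 0.73 [618.2 230.2 104. ]
top pin_tip [382. 226.] 0.67 [ 497.4 -301.8  104. ]
top pin_tip [301.  84.] 0.58 [857.1 -91.9 104. ]
top cup [271. 256.] 0.62 [404.2 -31.9   0. ]
top jar [212. 153.] 0.57 [688.8 144.4   0. ]
top mill [290. 173.] 0.67 [636.8 -78.6   0. ]
[array([549.2,  50.9, 119. ]), array([582.5,  34.3, 143. ]), array([584.1,  -4.3, 107. ])]
```

View pics/wrist1.png

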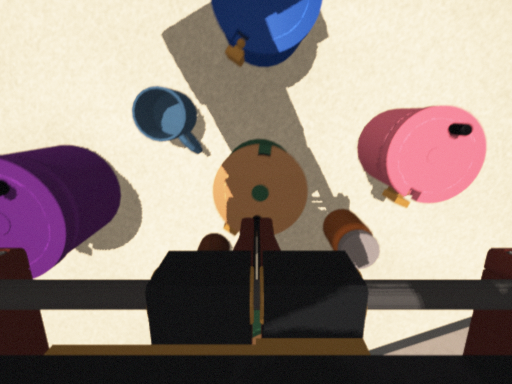

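Wrist view: lid centre (260,193), notch top (264,148), bracket partly hidden at (229,228), and the peg behind the fingers. In the world that puts the lid centre at about (549.5, 49.5), the peg at about -28° and the pin at about -56°. I'll push counter-clockwise by about 151°, starting with the closed fingers behind the peg.

Call:
play_rows([
  [5,-5.8,-8],
  [5,-5.8,-8],
  [5,-5.8,-8],
  [5,-5.8,-8],
  [5,-5.8,-8],
  [5,-5.8,-8],
  [5,-5.8,-8],
  [5,-5.8,-8],
], yaw=[-6.8,-6.8,-6.8,-6.8,-6.8,-6.8,-6.8,-6.8])

```text
t: 3.7
ee_pos: [569.5, 12.2, 236.3]
orientation: [-1.969, -2.448, 0.0]
ft_force: [0.4, -0.5, 0.3]
width: 0.3
grasp_force: 0.0
```

Call:
play_rows([
  [0,0,-10],
  [0,0,-10],
  [0,0,-10],
  [0,0,-10],
  [0,0,-10],
  [0,0,-5],
  [0,0,0],
  [0,0,0],
], yaw=[-6.8,-6.8,-6.8,-6.8,-6.8,-6.8,0,0])

```text
t: 4.37
ee_pos: [569.2, 12.4, 181.6]
orientation: [-2.691, -1.62, 0.001]
ft_force: [-0.5, 0.4, 0.2]
width: 0.2
grasp_force: 0.0
```

```bash
python3 - <<'E'
from h import *
o=ctrl.get_obs();print(o['t'],o['ee_pos'],o['qpos'],R.from_rotvec(o['orientation']).as_matrix().round(2),o['ft_force'])
ims=[]
for n in ['wrist','side']:
    p=shot(n); ims.append(p['pixels'])
    for k,z in [('lid_top',119),('notch',119),('peg',143),('pin_tip',104)]:
        for f in models.landmark_of(p,k)[:4]:
            w=at_z(p,f['location'],z)
            if np.hypot(*(w[:2]-[549.5,49.5]))<80: print(n,k,np.round(f['location']),round(f['conf'],2),w.round(1))
a=cv2.resize(ims[0],(400,300)); b=cv2.resize(ims[1][60:240,160:360],(400,360))[:300]
cv2.imwrite('pics/w2.png',cv2.cvtColor(np.hstack([a,b]),cv2.COLOR_RGB2BGR))
E
```

```text
4.3667 [569.21965293  12.42405051 181.56133443] [ 9.20757290e-04  3.94058800e-01  1.78626077e+00 -2.67055447e-07
  9.61848383e-01  4.87963052e-01] [[ 0.47  0.88 -0.  ]
 [ 0.88 -0.47 -0.  ]
 [-0.   -0.   -1.  ]] [-0.54567049  0.39550091  0.20565967]
wrist lid_top [213. 171.] 0.88 [550.2  52.5 119. ]
wrist notch [149. 171.] 0.96 [504.6  77.1 119. ]
wrist peg [260. 177.] 0.58 [583.3  35.8 143. ]
wrist pin_tip [270. 195.] 0.7 [580.1   9.  104. ]
side lid_top [265. 156.] 0.56 [550.1  55.1 119. ]
side notch [261. 136.] 0.55 [502.2  78.2 119. ]
side peg [269. 166.] 0.69 [588.6  37.9 143. ]
side pin_tip [253. 181.] 0.96 [579.1   4.4 104. ]
```

View pics/w2.png

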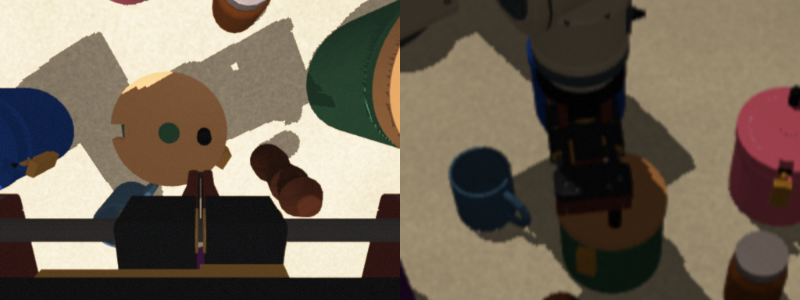

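Left (wrist): peg at (204,136), dot at (169,132), notch at (118,130) and bracket at (225,159) on the half-size picture, with the fingers clear on the near side of the peg. Right (side) agrees. Next I'll descend and start pushing.

```bash
python3 - <<'E'
import numpy as np
# orbit finger = c + Rot(th)[36,-17]; start th st. current pos; th steps of 6
c=np.array([550,51.5]); 
def f(t): t=np.radians(t); return c+np.array([36*np.cos(t)+17*np.sin(t),36*np.sin(t)-17*np.cos(t)])
print(f(-27).round(1))
ts=np.arange(-27,124,6); P=np.array([f(t) for t in ts]); 
for i in range(len(ts)-1): print(ts[i+1],(P[i+1]-P[i]).round(1).tolist(),P[i+1].round(1))
E
```

```text
[574.4  20. ]
-21 [3.2, 2.7] [577.5  22.7]
-15 [2.9, 3.0] [580.4  25.8]
-9 [2.5, 3.3] [582.9  29.1]
-3 [2.2, 3.6] [585.1  32.6]
3 [1.8, 3.8] [586.8  36.4]
9 [1.4, 3.9] [588.2  40.3]
15 [1.0, 4.1] [589.2  44.4]
21 [0.5, 4.1] [589.7  48.5]
27 [0.1, 4.2] [589.8  52.7]
33 [-0.3, 4.2] [589.5  56.8]
39 [-0.8, 4.1] [588.7  60.9]
45 [-1.2, 4.0] [587.5  64.9]
51 [-1.6, 3.8] [585.9  68.8]
57 [-2.0, 3.7] [583.9  72.4]
63 [-2.4, 3.4] [581.5  75.9]
69 [-2.7, 3.2] [578.8  79. ]
75 [-3.0, 2.9] [575.7  81.9]
81 [-3.3, 2.5] [572.4  84.4]
87 [-3.6, 2.2] [568.9  86.6]
93 [-3.8, 1.8] [565.1  88.3]
99 [-3.9, 1.4] [561.2  89.7]
105 [-4.1, 1.0] [557.1  90.7]
111 [-4.1, 0.5] [553.   91.2]
117 [-4.2, 0.1] [548.8  91.3]
123 [-4.2, -0.3] [544.7  91. ]
```

Call:
play_rows([
  [0,0,-10],
  [0,0,-10],
  [0,0,-10],
  [0,0,-10],
  [0,0,-10],
  [0,0,-4],
  [0,0,0],
  [0,0,0],
], yaw=[0,0,0,0,0,0,0,0])

```text
t: 5.53
ee_pos: [569.2, 12.4, 127.3]
orientation: [-2.694, -1.615, 0.001]
ft_force: [-0.3, -0.1, -0.0]
width: 0.4
grasp_force: 0.0
```

Call:
play_rows([
  [2.6,3.8,0],
  [2.6,3.8,0],
  [3.2,2.7,0],
  [2.9,3.0,0],
  [2.5,3.3,0],
  [2.2,3.6,0],
  [1.8,3.8,0],
  [1.4,3.9,0],
], yaw=[0,0,6,6,6,6,6,6])

```text
t: 6.2
ee_pos: [590.0, 40.5, 128.5]
orientation: [2.055, 2.373, 0.002]
ft_force: [1.8, -1.8, -1.5]
width: 0.6
grasp_force: 1.1
```

Call:
play_rows([
  [1.0,4.1,0],
  [0.5,4.1,0],
  [0.1,4.2,0],
  [-0.3,4.2,0],
  [-0.8,4.1,0],
  [-1.2,4.0,0],
  [-1.6,3.8,0],
  [-2.0,3.7,0],
], yaw=[6,6,6,6,6,6,6,6])

```text
t: 6.87
ee_pos: [585.5, 73.0, 128.5]
orientation: [0.912, 3.004, 0.001]
ft_force: [0.5, -0.5, -0.7]
width: 0.3
grasp_force: 1.0
```

```bash
cat > m.py <<'E'
from h import *
def run(f,extra=''):
    o=ctrl.get_obs();print(o['t'],o['ee_pos'].round(1),o['qpos'].round(2),o['ft_force'].round(1))
    ims=[]
    c=np.array([550,51.5])
    for n in ['wrist','top','side']:
        p=shot(n); ims.append(p['pixels'])
        for k,z in [('lid_top',119),('notch',119),('peg',143),('pin_tip',104)]:
            for q in models.landmark_of(p,k)[:4]:
                w=at_z(p,q['location'],z); d=w[:2]-c
                if np.hypot(*d)<80: print(n,k,np.round(q['location']),round(q['conf'],2),w.round(1),'r%.0f ang %.1f'%(np.hypot(*d),np.degrees(np.arctan2(d[1],d[0]))))
    a=cv2.resize(ims[0],(480,360)); b=cv2.resize(ims[2][80:230,190:340],(320,320)); b=np.vstack([b,b[:40]*0])
    cv2.imwrite(f,cv2.cvtColor(np.hstack([a,b]),cv2.COLOR_RGB2BGR))
E
python3 -c "import m;m.run('pics/w3.png')"
```

```text
6.8667 [585.5  73.  128.5] [ 0.1   0.49  1.77 -0.    0.87 -0.88] [ 0.5 -0.5 -0.7]
wrist notch [119. 216.] 0.71 [527.9   4.5 119. ] r52 ang -115.2
wrist notch [179. 261.] 0.69 [575.2  16.  119. ] r44 ang -54.7
wrist peg [256. 214.] 0.88 [568.6  82.8 143. ] r36 ang 59.3
wrist pin_tip [177. 259.] 0.58 [577.7   7.2 104. ] r52 ang -58.0
top lid_top [244. 202.] 0.76 [546.9  45.6 119. ] r7 ang -117.8
top notch [260. 207.] 0.58 [535.4   5.2 119. ] r49 ang -107.5
top peg [230. 192.] 0.66 [570.2  81.  143. ] r36 ang 55.6
top pin_tip [260. 186.] 0.77 [589.3   7.6 104. ] r59 ang -48.2
side lid_top [268. 161.] 0.76 [565.   52.6 119. ] r15 ang 4.2
side notch [238. 159.] 0.89 [523.5   4.2 119. ] r54 ang -119.3
side peg [283. 151.] 0.73 [575.5  84.3 143. ] r42 ang 52.1
side pin_tip [254. 180.] 0.65 [579.1   5.7 104. ] r54 ang -57.5
```

View pics/w3.png

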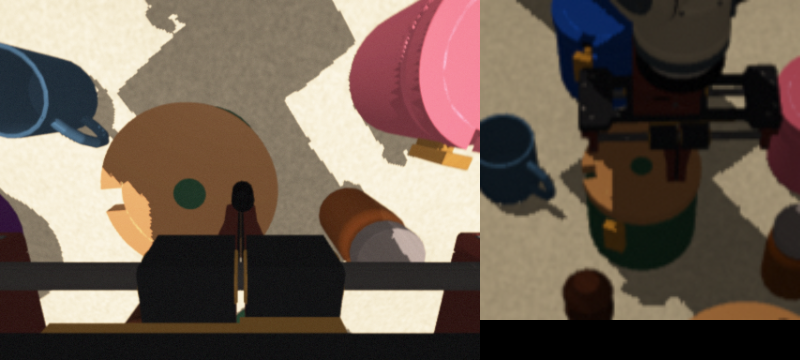

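The peg (242,193 in the left half) rides in front of the fingertips and stands at about 60°. The notch is at about -119°. I'll keep pushing.

Call:
play_rows([
  [-2.4,3.4,0],
  [-2.7,3.2,0],
  [-3.0,2.9,0],
  [-3.3,2.5,0],
  [-3.6,2.2,0],
  [-3.8,1.8,0],
  [-3.9,1.4,0],
  [-4.1,1.0,0],
], yaw=[6,6,6,6,6,6,6,6])

```text
t: 8.28
ee_pos: [557.9, 90.9, 127.9]
orientation: [-0.388, 3.116, -0.001]
ft_force: [2.2, -2.0, -0.1]
width: 0.6
grasp_force: 1.1
```

Call:
play_rows([
  [-4.1,0.5,0],
  [-2.1,0.1,0],
  [0,0,0],
  [0,0,0],
], yaw=[6,3,0,0])

```text
t: 8.62
ee_pos: [551.3, 91.5, 127.8]
orientation: [-0.62, 3.08, 0.0]
ft_force: [0.8, 0.5, -0.6]
width: 0.4
grasp_force: 0.3
```

```bash
python3 -c "import m;m.run('pics/w4.png')"
```

```text
8.6167 [551.3  91.5 127.8] [ 0.14  0.46  1.84  0.    0.84 -1.83] [ 0.8  0.5 -0.6]
wrist notch [118. 225.] 0.83 [582.3   7.9 119. ] r54 ang -53.5
wrist peg [252. 212.] 0.82 [532.8  81.1 143. ] r34 ang 120.2
wrist pin_tip [124. 213.] 0.83 [580.8   4.  104. ] r57 ang -57.0
top lid_top [242. 202.] 0.62 [548.   50.9 119. ] r2 ang -162.3
top notch [261. 187.] 0.59 [586.4   4.3 119. ] r60 ang -52.4
top peg [229. 206.] 0.87 [536.4  81.1 143. ] r33 ang 114.6
top pin_tip [262. 187.] 0.93 [585.9   2.4 104. ] r61 ang -53.8
side lid_top [263. 155.] 0.82 [546.4  52.7 119. ] r4 ang 162.1
side notch [252. 175.] 0.93 [573.7   5.3 119. ] r52 ang -62.8
side peg [271. 139.] 0.63 [534.7  81.4 143. ] r34 ang 117.2
side pin_tip [255. 182.] 0.83 [584.4   6.7 104. ] r56 ang -52.5
```

View pics/w4.png

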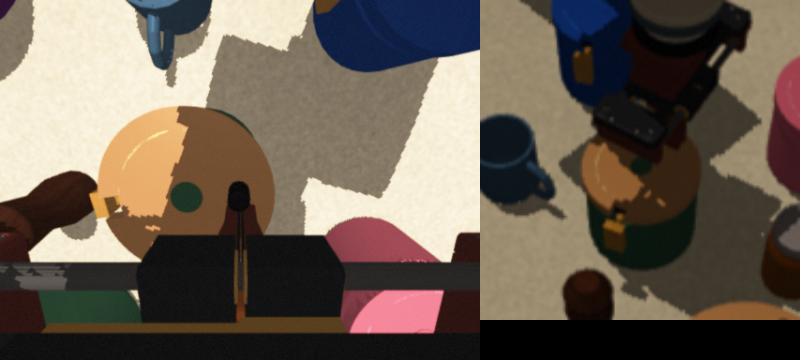

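Peg at about 120° now. The notch in the right half (618,210) is nearly above the bracket (614,235). I'll measure this precisely from close crops.

```bash
python3 - <<'E'
from h import *
p=shot('wrist'); s=shot('side')
a=cv2.resize(p['pixels'][180:260,80:160],(400,400),interpolation=cv2.INTER_CUBIC)
b=cv2.resize(s['pixels'][150:210,220:280],(400,400),interpolation=cv2.INTER_CUBIC)
b=np.clip(b.astype(float)*1.6,0,255).astype(np.uint8)
cv2.imwrite('pics/w5.png',cv2.cvtColor(np.hstack([a,b]),cv2.COLOR_RGB2BGR))
for q,box in [(p,(185,235,175,225)),(s,(140,170,250,275))]:
    im=q['pixels'].astype(int); r0,r1,c0,c1=box; g=im[r0:r1,c0:c1]; m=(g[...,1]>g[...,0]+8)
    ys,xs=np.nonzero(m); uv=(xs.mean()+c0,ys.mean()+r0); print(m.sum(),uv,at_z(q,uv,119))
E
```

```text
819 (np.float64(198.26739926739927), np.float64(210.018315018315)) [552.70323601  52.16851432 119.        ]
44 (np.float64(264.97727272727275), np.float64(157.38636363636363)) [553.20894403  53.32384327 119.        ]
```

View pics/w5.png

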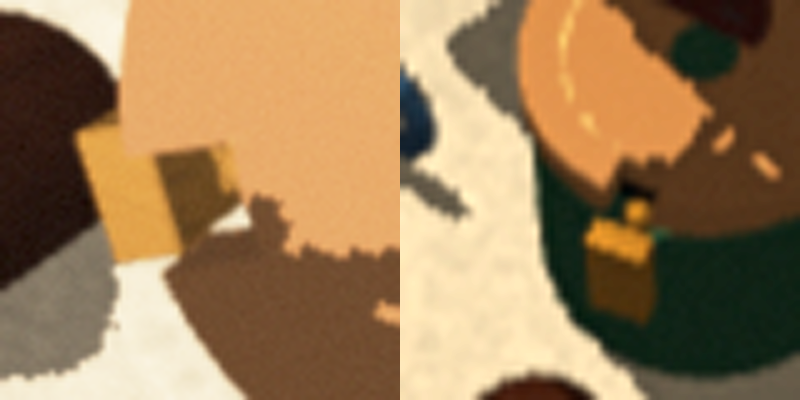

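```bash
python3 - <<'E'
from h import *
p=shot('wrist'); s=shot('side')
def go(q,pts,off,sc,c):
    for n,x,y,z in pts:
        w=at_z(q,(off[0]+x*sc,off[1]+y*sc),z)[:2]; d=w-c; print(n,w.round(1),'r%.1f ang %.1f'%(np.hypot(*d),np.degrees(np.arctan2(d[1],d[0]))))
go(p,[('rimU',120,153,119),('rimL',165,272,119),('inU',228,143,119),('inL',245,203,119),('brU',78,130,107),('brL',118,262,107),('brLin',185,250,107)],(80,180),.2,np.array([552.7,52.2]))
print()
go(s,[('rimA',603,196,119),('rimB',655,235,119),('inA',620,157,119),('inB',656,187,119),('pin',637,211,101),('brA',585,240,107),('brB',645,262,107),('brC',597,218,107),('brD',655,235,107)],(220-400*.15,150),.15,np.array([553.2,53.3]))
k=s['range_z']; 
E
```

```text
rimU [576.4  -3.1] r60.2 ang -66.8
rimL [590.2   6.5] r59.1 ang -50.6
inU [569.8   9.2] r46.3 ang -68.4
inL [576.8  13.5] r45.6 ang -58.1
brU [581.9 -13.9] r72.3 ang -66.1
brL [598.8  -3.9] r72.6 ang -50.6
brLin [593.4   4.2] r62.9 ang -49.7

rimA [581.  -3.] r62.8 ang -63.7
rimB [602.    2.1] r70.7 ang -46.4
inA [572.2   9.4] r47.8 ang -66.6
inB [587.8  12.3] r53.7 ang -49.8
pin [582.3   8.4] r53.5 ang -57.0
brA [584.8 -12.9] r73.3 ang -64.5
brB [602.2  -2.1] r74.0 ang -48.5
brC [580.3  -5.3] r64.5 ang -65.2
brD [595.9   6.1] r63.7 ang -47.9
```

The notch centre (about -58.7° wrist, -56.5° side) and the bracket and pin (about -58.3° wrist, -56.8° side) agree to within about 1 mm. I'll back off the peg, rise and go over the centre dot.

Call:
play_rows([
  [5.5,2.5,0],
  [5.5,2.5,0],
  [0,0,14],
  [0,0,14],
  [0,0,14],
  [-4,-16,0],
  [-4,-16,0],
  [-2.8,-12.5,0],
], yaw=[0,0,0,0,0,0,0,0])

```text
t: 10.23
ee_pos: [551.5, 51.5, 169.9]
orientation: [-0.624, 3.079, -0.0]
ft_force: [-0.3, 0.4, 0.3]
width: 0.7
grasp_force: 0.0
```

Call:
play_rows([
  [0,0,0],
  [0,0,0],
  [0,0,0],
], yaw=[0,0,0])

```text
t: 10.48
ee_pos: [551.7, 52.3, 169.6]
orientation: [0.623, -3.079, -0.0]
ft_force: [-0.1, 0.2, -0.1]
width: 0.5
grasp_force: 0.0
```

```bash
python3 -c "import m;m.run('pics/w6.png')"
```

```text
10.4833 [551.7  52.3 169.6] [ 0.07  0.39  1.83  0.    0.92 -1.9 ] [-0.1  0.2 -0.1]
wrist lid_top [254. 212.] 0.74 [555.1  51.5 119. ] r5 ang 0.1
wrist notch [190. 218.] 0.74 [579.5   6.3 119. ] r54 ang -56.9
wrist pin_tip [194. 211.] 0.77 [578.7   6.  104. ] r54 ang -57.7
wrist pin_tip [257. 210.] 0.41 [557.4  55.1 104. ] r8 ang 25.9
side notch [253. 175.] 0.75 [575.1   6.9 119. ] r51 ang -60.6
side peg [268. 137.] 0.82 [527.   80.3 143. ] r37 ang 128.6
side pin_tip [255. 179.] 0.78 [577.5  10.6 104. ] r49 ang -56.1
```

View pics/w6.png

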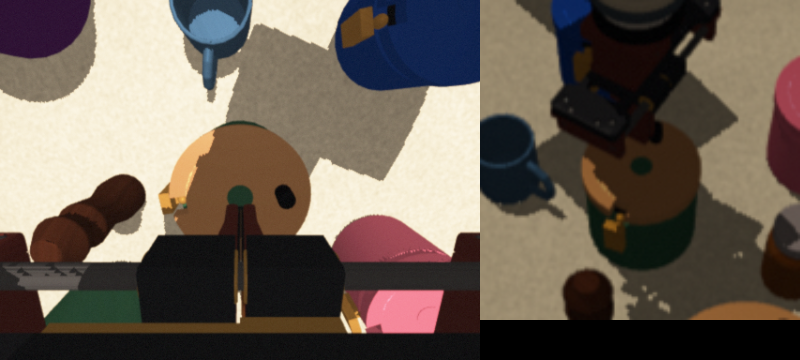

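Fingertips point at the dot (240,195), the peg (285,196) is clear, and the notch lines up with the bracket (172,202). I'll descend and press slowly.

Call:
play_rows([
  [0,0,-12],
  [0,0,-12],
  [0,0,-12],
  [0,0,-9],
  [0,0,-2],
  [0,0,-2],
  [0,0,0],
  [0,0,0],
], yaw=[0,0,0,0,0,0,0,0])

```text
t: 11.9
ee_pos: [551.6, 52.1, 120.9]
orientation: [-0.623, 3.079, -0.0]
ft_force: [0.0, 0.9, 1.2]
width: 0.3
grasp_force: 0.0
```

Call:
play_rows([
  [0,0,-1.5],
  [0,0,-1.5],
  [0,0,-1],
  [0,0,-1],
  [0,0,-0.5],
  [0,0,0],
  [0,0,0],
  [0,0,0],
], yaw=[0,0,0,0,0,0,0,0])

```text
t: 12.57
ee_pos: [551.9, 52.0, 115.4]
orientation: [-0.623, 3.078, -0.0]
ft_force: [1.6, 0.5, 2.5]
width: 0.3
grasp_force: 1.2
```

Call:
play_rows([
  [0,0,-1],
  [0,0,-1],
  [0,0,-1],
  [0,0,-1],
  [0,0,-1],
  [0,0,-0.5],
  [0,0,0],
  [0,0,0],
], yaw=[0,0,0,0,0,0,0,0])

```text
t: 13.23
ee_pos: [551.0, 52.0, 109.5]
orientation: [0.623, -3.078, -0.0]
ft_force: [1.2, 0.0, 1.3]
width: 0.1
grasp_force: 0.7
```

Call:
play_rows([
  [0,0,-0.5],
  [0,0,-0.5],
  [0,0,-0.5],
  [0,0,-0.5],
  [0,0,0],
  [0,0,0],
], yaw=[0,0,0,0,0,0])

```text
t: 13.73
ee_pos: [551.1, 52.0, 109.1]
orientation: [0.623, -3.079, -0.0]
ft_force: [-3.3, -0.6, 16.7]
width: 0.4
grasp_force: 8.6
```

Bottomed at 109.1 mm with 16.7 N. I'll lift straight off and check.

Call:
play_rows([
  [0,0,2],
  [0,0,6],
  [0,0,15],
  [0,0,30],
  [0,0,30],
  [0,0,30],
  [0,0,20],
  [0,0,0],
], yaw=[0,0,0,0,0,0,0,0])

```text
t: 14.4
ee_pos: [553.4, 52.2, 245.1]
orientation: [-0.622, 3.073, -0.001]
ft_force: [0.5, -0.7, 0.0]
width: 0.7
grasp_force: 0.0
```

Call:
play_rows([
  [-20,20,0],
  [-20,20,0],
  [-20,20,0],
  [-20,20,0],
  [-20,20,0],
  [0,0,0],
  [0,0,0],
  [0,0,0],
], yaw=[0,0,0,0,0,0,0,0])

```text
t: 15.07
ee_pos: [451.3, 151.8, 240.2]
orientation: [0.624, -3.078, 0.001]
ft_force: [0.5, -0.1, -0.7]
width: 0.6
grasp_force: 0.0
```

```bash
python3 - <<'E'
import m
from h import *
m.run('pics/w7.png')
for n in ['top','side']:
    p=shot(n); T=p['TT']; v,u=np.mgrid[0:384,0:512]; r=p['range_z']
    P=np.stack([(u-p['cx'])/p['fx']*r,-(v-p['cy'])/p['fy']*r,-r],-1)@T[:3,:3].T+T[:3,3]
    d=np.hypot(P[...,0]-552,P[...,1]-52); k=(d<50)&(r>0)&(P[...,2]<135)&(P[...,2]>90); print(n,k.sum(),np.median(P[...,2][k]) if k.any() else None)
E
```

```text
15.0667 [451.3 151.8 240.2] [ 0.3   0.18  1.93 -0.    1.03 -1.67] [ 0.5 -0.1 -0.7]
wrist lid_top [136. 231.] 0.89 [546.9  51.3 119. ] r3 ang -175.4
wrist notch [ 94. 236.] 0.74 [571.2  11.1 119. ] r46 ang -62.3
wrist peg [163. 235.] 0.83 [527.   83.7 143. ] r40 ang 125.5
wrist pin_tip [ 95. 234.] 0.8 [577.7   5.7 104. ] r54 ang -58.8
top lid_top [241. 203.] 0.8 [543.7  53.2 119. ] r7 ang 164.9
top notch [260. 189.] 0.58 [580.5   7.4 119. ] r54 ang -55.3
top peg [228. 205.] 0.85 [537.6  84.5 143. ] r35 ang 110.7
top pin_tip [261. 188.] 0.57 [583.6   4.4 104. ] r58 ang -54.5
side lid_top [265. 164.] 0.79 [566.3  43.4 119. ] r18 ang -26.4
side notch [252. 179.] 0.66 [582.    0.9 119. ] r60 ang -57.7
side pin_tip [253. 180.] 0.72 [577.8   4.3 104. ] r55 ang -59.5
top 1242 109.37872036242305
side 1438 109.72347659671993
```

View pics/w7.png

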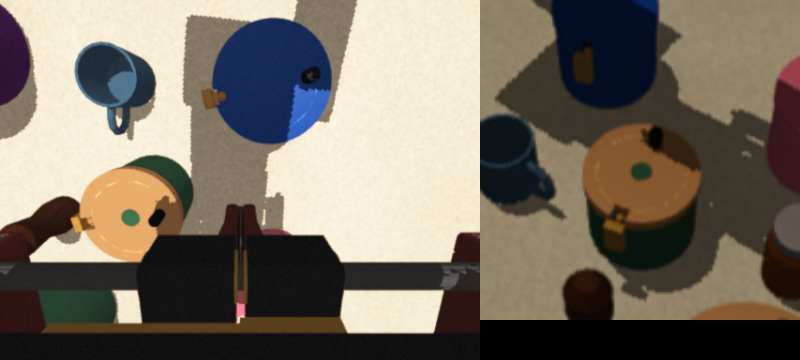

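The lid is level, the pin sits in the notch at the bracket (617,212), and depth puts the lid top at about 109.5 mm. Everything else stands where it was and the hand is clear, so I'm handing in.

```bash
python3 -c "
from workcell import ticket
print(ticket.close_job())"
```

```text
the job is handed in; nothing more can be done
None
```

The small green canister is closed: I turned its lid until the notch stood over the pin, then pressed it fully home (lid top about 109.5 mm by camera depth, target 109), and handed in the job at about 15 s with the hand clear; no verdict came back.

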